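# Load a box under the reader's sprung flap

### The job

Load the carton of cover slips into the box reader: press the orange bar with one fingertip to hold the blue spring flap open, and meanwhile push the carton with the other fingertip along its lane, under the flap, until it is fully home against the reader head. Then let go of the bar so that the flap comes down on the carton and holds it, and move clear. Push only: do not pick up or tip the carton, and leave everything else where it stands.

Things in the scene. Friction and masses are not known exactly. Their poses are not given: they have to be found in the camera images.
- bay: box reader, fixed: grey floor plate 265 x 100 mm, 4 mm thick, white head at its far end. x along the lane to the head, y left, z up; origin on the worktop in the lane's middle, below the front of the flap. Lane: y = 0, floor z = 4 mm, from x = -165 mm to the stop at x = 54 mm, between guides 67 mm apart, 14 mm high; 42 mm high hinge blocks on the left guide (y = 34 to 49 mm).
- stop (a point): middle of the lane's end, on its floor: the foot of the head's flat front face (the back stop), which is 62 mm high and 100 mm wide
- flap (a joint): blue flap's angle: 0 closed, grows opening, hard stop 0.7 rad. Pressing the orange bar, rigid with it, down beyond the hinge raises it. Closed, its lip blocks the carton, which cannot push it open; the carton passes from 0.4 rad on. Spring and weight shut it: on the bar about 3 N to start, 5 to 6 N to hold it fully open. Resting on the carton it reads about 0.26 to 0.3.
- hinge (a point): on the flap's hinge axis, at y = 41 mm, z = 34 mm in the bay's frame; the axis runs along the bay's x. The flap's cover lies right of it: x = 0 to 48 mm, y = 39 to -31 mm, underside at z = 34 mm when closed; at 0.7 rad its right edge stands 81 mm above the worktop
- press_bar (a point): on the axis of the orange press bar, at x = -70 mm in the bay's frame. Round, 12 mm thick, along the lane from x = -165 to 30 mm, so a fingertip pressing it can slide along it. Turns about the hinge at 36 mm radius: axis at y = 77, z = 30 mm in the bay's frame when closed; y = 69, z = 11 mm at 0.6 rad (its top at 17 mm). Nothing of the bay lies below it.
- lip (a point): middle of the lower edge of the flap's front lip, which hangs 10 mm below the cover: x = 0 to 4 mm, y = -4 to -31 mm, lower edge at z = 24 mm when closed (bay's frame)
- box: carton of cover slips: white with a blue panel, 60 x 84 x 32 mm, about 160 g; origin at the centre of its underside, z up, y along its 84 mm length. It lies on the lane's floor in front of the flap with its y along the lane (the bay's x). Fully home its centre is at x = 12 mm in the bay's frame and 30 mm of it still stick out in front of the flap.
- vial: bystander: white capped sample vial, 23 mm wide, 52 mm high, standing right of the reader; origin at the centre of its underside
- weight: bystander: steel check weight with a knob, 31 mm wide, 49 mm high, right of the reader; origin at the centre of its underside
- amber_jar: bystander: amber jar with black cap, 52 mm wide, 66 mm high; origin at the centre of its underside
- buffer_bottle: bystander: small bottle with blue cap, 42 mm wide, 80 mm high; origin at the centre of its underside
- beaker: bystander: clear beaker, 54 mm wide, 70 mm high; origin at the centre of its underside
Not all that is in view belongs to the job. Leave any pink or red look-alike of the box alone.

How it is judged:
By the outcome, as a careful person would: the job done as asked, in the order asked, and still so for the second after the job is handed in, with the robot touching nothing.
It also fails if it takes over 35 s, if anything falls off the work surface, if the arm or the gripper's body presses on something with over 40 N, if the wrist force passes 120 N, or if a joint passes its speed limit or range.

### The arm

A 6-joint arm with a two-finger parallel gripper is mounted at the origin on a cart in front of the work surface, level with it; the furniture and walls round the work are solid. World frame = base frame: x ahead of the robot, y to its left, z up, the work surface at z = 0. Lengths are in m, angles in rad, forces in N, time in s.
With the tool pointing down it reaches from about 0.325 to 0.75 m from the base axis. Payload 7.6 kg.
Tool frame: the origin (TCP) lies midway between the tips of the shut fingers; the grasp point (between the pads) lies 19 mm behind it (env.tcp_to_grasp is the distance from the TCP to the grasp point, in m); z points along the fingers, y is the line along which they close (so a half turn about z gives the same grasp; the last joint's range is limited). The gripper opens to 85 mm and grips with 20 to 120 N. Pads are 22 mm wide; open, the fingers measure 114 mm over their backs; the gripper's body (76 mm by 85 mm) begins 54 mm behind the grasp point. The pads swing forward as they close: fully open they stand 13 mm farther back than shut.
Start: joints at [1.168, 0.052, 1.401, -0, 1.689, -0.07], TCP at [0.171, 0.496, 0.231] pointing down, gripper open.
Joint ranges: [-2.9, 2.9], [-0.91, 2.17], [0.12, 2.37], [-1.06, 4.2], [0.26, 2.73], [-2.93, 2.93]. Speed limits (rad/s): [2.57, 2.57, 3.01, 3.14, 3.14, 3.14].

### API

Orientations are given as a unit quaternion [w, x, y, z].
In Python, from rig import env gives the robot as it stands.
- The arm moves only by the shell command python3 -m inch 'ROWS' [FORCE]. ROWS is JSON, a list of rows, each a list of 3 entries, a list of its own where there are three numbers: the shift along the tool's x, y, z each as a share of 0.15 m, from -1 to 1, then the turn, a rotation vector about the tool's x, y, z each as a share of 180 degrees, from -1 to 1, then the opening, from -1 (shut) to 1 (fully open). A call has exactly 5 rows; each row shifts and turns the commanded pose from where the row before left it, along the tool's axes as they then stand; what a row does not reach is not made up. A row lasts 1/12 s, in which the tool goes at most 41.7 mm and 7.16 degrees, less where a joint would pass 70% of its speed; a pose out of reach is approached as far as the arm can. A call with a number of a shift or a turn outside -1 to 1 is refused whole. A call with a gripper value outside its range is refused whole. The fingers move at their own pace and stop on an object; FORCE is the grip in N (left out, the last holds). Time passes only in rows, so rows that do not move let the fingers close, or fill a call up. It gives the time, the measured TCP pose, the force, the opening and the grip force at its end, in the units of the state.
- env.get_obs(): the state, without advancing time (a new reading comes with each control period).
- env.read_camera(name): name is "side" or "top" or "wrist"; returns the picture (420x560x3 uint8, blue, green, red); there is no depth.
- env.calibration(name): a dict with "vertical_fov" (degrees; the focal length in pixels is half the picture's height over the tangent of half this angle, whatever the lens; pixels are square), "cx", "cy" (the principal point, pixels), "dist" ([k1, k2, p1, p2, k3] as OpenCV has them; the pictures are not rectified), "world_from_camera" (4x4, takes a point from camera to world coordinates). Camera axes: x right, y down, z forward; pixel columns grow to the right and rows downward; lengths in m; the calibration is good to about 2 mm. A picture is of the moment at which its call begins: read the wrist's pose just before it. calibration takes no time and is no camera call; for the wrist camera it gives the pose at the moment of the call.
- env.job_done(): hands the job in; it is judged then, once.
The state is a dict: "clock": time; "joint_positions": joint angles; "joint_velocities": joint speeds; "joint_torque": joint torques, N m; "eef_pos": TCP position; "eef_rot": TCP orientation; "force": force on the tool from outside, world axes, zero at the start; "moment": the same for the moment, N m; "finger_gap": opening from 0.0 (shut) to 1.0 (fully open); "finger_force": force on a finger pad.
Only numpy, scipy, OpenCV 4.12 (cv2) and the standard library are available. Lean on these libraries where they do the work, as an engineer would, in place of code of your own. Each camera call takes 0.05 s, during which the arm holds its last target. There are 200 camera calls.

## Working session

There is one attempt and no reset: what is moved stays moved. The work goes in short steps, Python scripts to look and compute and a shell command to move; the robot and the scene stay as the last step left them, time stands still between calls to the robot, and variables do not carry over. Pictures are saved under pics/ and viewed, at most 10 in all, crops included, and the job is handed in when it is done.

```bash
mkdir -p pics; ls
python3 - <<'E'
from rig import env
import cv2,numpy as np
for n in ("top","side"):
    im=env.read_camera(n); cv2.imwrite(f"pics/{n}0.png",im)
    c=env.calibration(n); print(n,c["vertical_fov"],c["cx"],c["cy"],c["dist"],np.round(c["world_from_camera"],3).tolist())
o=env.get_obs();print(o)
E
```

```text
pics
top 50.87463422151606 280.42374083292395 201.55728359985932 [-0.10398232  0.          0.          0.          0.        ] [[0.009, -0.996, 0.089, 0.5], [-1.0, -0.01, -0.002, 0.113], [0.003, -0.089, -0.996, 1.175], [0.0, 0.0, 0.0, 1.0]]
side 46.608865906698746 281.35162629652046 200.49088274416863 [0.01457534 0.         0.         0.         0.        ] [[-0.943, -0.209, 0.258, 0.28], [-0.332, 0.602, -0.726, 1.004], [-0.004, -0.771, -0.637, 0.839], [0.0, 0.0, 0.0, 1.0]]
{'clock': 0.1, 'joint_positions': array([ 1.16772011e+00,  5.27671247e-02,  1.40162951e+00, -2.75947998e-06,
        1.68861883e+00, -7.03309848e-02]), 'joint_velocities': array([-8.47280227e-05, -2.98458887e-03, -2.19727883e-03,  7.69583591e-04,
       -1.51294381e-03, -1.32610063e-03]), 'joint_torque': array([ 8.37267544e-04, -3.82576346e+01, -3.60987246e+01, -1.01593912e-04,
        4.69856837e-03,  4.75550837e-05]), 'eef_pos': array([0.1713713 , 0.49595073, 0.23055695]), 'eef_rot': array([-1.65492238e-04,  1.65606269e-01,  9.86191694e-01, -6.91890754e-04]), 'force': array([0.53175014, 0.71726131, 0.10202592]), 'moment': array([-0.05410042,  0.00885462, -0.04739027]), 'finger_force': 0.0, 'finger_gap': 0.9999361706057391}
```

View pics/top0.png

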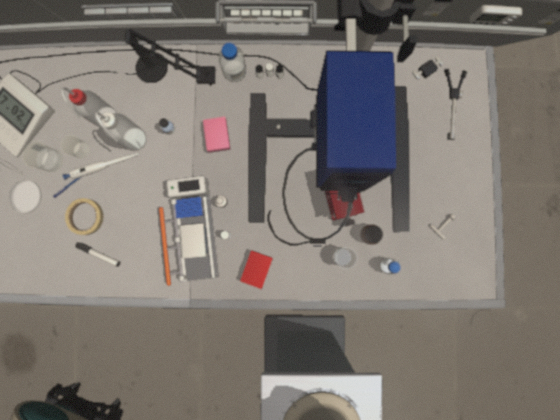

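View pics/side0.png

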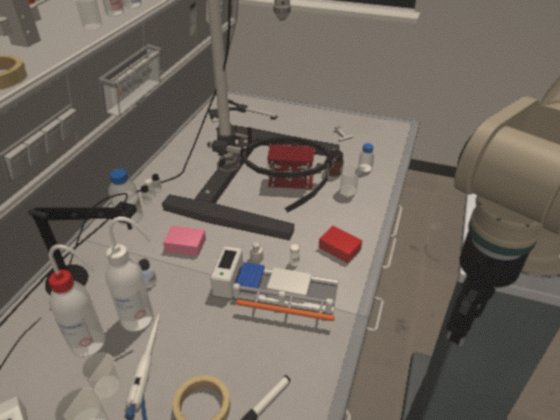

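The top view shows the reader with its orange bar at about (165,245), blue flap (189,207), white head (187,187), and a white carton in the lane (193,240). The small jars right of it sit at (221,201) and (224,235). Possible mistakes for the carton are pink (216,133), red (256,270), dark red (345,205), the large blue box (355,120) and the white head (187,187). I choose (193,240), because it is white and lies in the lane. I'll check it in a close crop.

Run:
```python
import cv2,numpy as np
t=cv2.imread("pics/top0.png")[170:290,145:245]; s=cv2.imread("pics/side0.png")[235:330,205:350]
a=cv2.resize(t,None,fx=4.5,fy=4.5,interpolation=cv2.INTER_CUBIC)[:540]
b=cv2.resize(s,None,fx=2.4,fy=2.4,interpolation=cv2.INTER_CUBIC)
c=np.zeros((540,800,3),np.uint8); c[:,:450]=a; c[:b.shape[0],452:452+b.shape[1]]=b[:,:348]
cv2.imwrite("pics/crop.png",c)
```

```text
(no output)
```

View pics/crop.png

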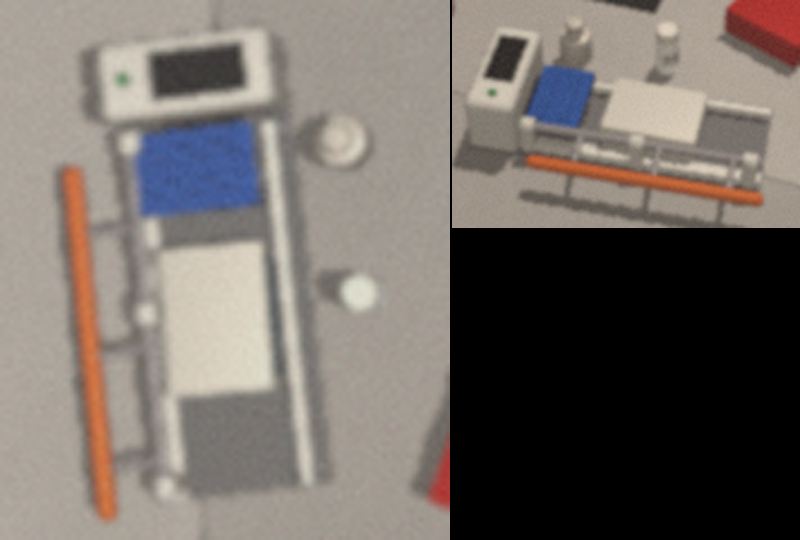

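The crop confirms it: the carton's white top has corners at about crop (160,245), (263,240), (275,388) and (167,397), lying in the lane in front of the blue flap. The orange bar is on its left, and the weight and vial are on its right.

```bash
cat > h.py <<'E'
import cv2,numpy as np
from rig import env
def ray(n,px,z):
    c=env.calibration(n); f=210/np.tan(np.radians(c["vertical_fov"]/2))
    K=np.array([[f,0,c["cx"]],[0,f,c["cy"]],[0,0,1]])
    u=cv2.undistortPoints(np.array(px,float).reshape(-1,1,2),K,np.array(c["dist"])).reshape(-1,2)
    T=np.array(c["world_from_camera"]); d=np.c_[u,np.ones(len(u))]@T[:3,:3].T; o=T[:3,3]
    return o+d*((z-o[2])/d[:,2])[:,None]
def mask(im,kind,roi):
    h=cv2.cvtColor(im,cv2.COLOR_BGR2HSV)
    lo,hi={"orange":((5,130,90),(16,255,255)),"blue":((105,110,50),(125,255,255)),"white":((15,10,165),(40,70,255))}[kind]
    m=cv2.inRange(h,lo,hi); z=np.zeros_like(m); x0,y0,x1,y1=roi; z[y0:y1,x0:x1]=m[y0:y1,x0:x1]
    n,l,s,_=cv2.connectedComponentsWithStats(z); k=1+np.argmax(s[1:,4]); return (l==k).astype(np.uint8)
def rect(m):
    c=max(cv2.findContours(m,0,cv2.CHAIN_APPROX_NONE)[0],key=cv2.contourArea)
    return cv2.minAreaRect(c)
def bay():  # pose from press bar (closed)
    pass
E
python3 - <<'E'
from h import *
R={"top":(150,170,245,290),"side":(205,235,350,330)}
for n in R:
    im=cv2.imread(f"pics/{n}0.png")
    for k,z in (("orange",.030),("blue",.037),("white",.036)):
        roi=R[n]
        if k=="white": roi={"top":(178,220,208,262),"side":(262,266,316,300)}[n]
        m=mask(im,k,roi); r=rect(m); P=ray(n,cv2.boxPoints(r),z)*1000
        print(n,k,m.sum(),np.round(cv2.boxPoints(r),1).tolist(),np.round(P[:,:2]).tolist(),"c",np.round(ray(n,[r[0]],z)[0,:2]*1000,1))
        if k=="orange":
            ys,xs=np.nonzero(m); w=ray(n,np.c_[xs,ys],z)[:,:2]*1000; c=w.mean(0); d=np.linalg.svd(w-c,full_matrices=False)[2][0]; d*=np.sign(d[0]); t=(w-c)@d
            print("bar c",c,"yaw deg",np.degrees(np.arctan2(d[1],d[0])),"ext",t.min(),t.max())
E
```

```text
top orange 280 [[158.5, 208.1999969482422], [162.1999969482422, 207.8000030517578], [170.1999969482422, 283.8999938964844], [166.5, 284.29998779296875]] [[582.0, 430.0], [583.0, 420.0], [386.0, 394.0], [385.0, 404.0]] c [483.6 411.8]
bar c [484.06162023 411.94534743] yaw deg 7.535816263235158 ext -99.44177172554662 99.56862668445092
top blue 435 [[174.89999389648438, 199.5], [199.6999969482422, 196.6999969482422], [201.6999969482422, 214.5], [176.89999389648438, 217.1999969482422]] [[605.0, 386.0], [613.0, 321.0], [566.0, 315.0], [559.0, 379.0]] c [585.6 350. ]
top white 797 [[177.3000030517578, 225.6999969482422], [202.8000030517578, 223.10000610351562], [206.39999389648438, 258.79998779296875], [180.8000030517578, 261.29998779296875]] [[537.0, 378.0], [544.0, 311.0], [452.0, 300.0], [445.0, 366.0]] c [494.5 338.8]
side orange 526 [[235.3000030517578, 304.0], [236.3000030517578, 298.3999938964844], [333.70001220703125, 314.79998779296875], [332.70001220703125, 320.5]] [[586.0, 431.0], [590.0, 417.0], [387.0, 391.0], [385.0, 405.0]] c [485.5 410.6]
bar c [485.48093762 410.57002049] yaw deg 7.412951394419132 ext -100.15207892134733 104.14192227699307
side blue 477 [[235.8000030517578, 282.6000061035156], [243.39999389648438, 259.79998779296875], [263.79998779296875, 266.6000061035156], [256.20001220703125, 289.3999938964844]] [[606.0, 383.0], [616.0, 316.0], [565.0, 320.0], [557.0, 386.0]] c [585.9 352.1]
side white 1055 [[265.0, 266.0], [315.0, 266.0], [315.0, 295.0], [265.0, 295.0]] [[564.0, 317.0], [459.0, 280.0], [436.0, 359.0], [535.0, 393.0]] c [498.  338.4]
```

```bash
cat >> h.py <<'E'
from scipy.spatial.transform import Rotation as Ro
YAW=np.radians(7.48); B0=np.array([.5617,.3438,0]); RB=Ro.from_euler("z",YAW).as_matrix()
def goto(bx,by,z):  # remaining shift in tool shares, turn about the tool axes in shares (tool x = -lane)
    o=env.get_obs(); q=o["eef_rot"]; R=Ro.from_quat([*q[1:],q[0]]).as_matrix()
    tgt=B0+RB@[bx,by,z]; Rt=np.c_[-RB[:,0],RB[:,1],[0,0,-1]]
    print("bay mm",np.round(RB.T@(o["eef_pos"]-B0)*1000,1),"F(bay)",np.round(RB.T@o["force"],1),"gap",round(o["finger_gap"],3),"t",round(o["clock"],2))
    print("shift (after turn)",np.round(Rt.T@(tgt-o["eef_pos"])/.15,3),"turn",np.round(Ro.from_matrix(R.T@Rt).as_rotvec()/np.pi,4))
E
python3 -m inch '[[[0,0,0],[0,0,-0.037],0.46],[[0,0,0],[0,0,-0.037],0.46],[[0,0,0],[0,0,-0.037],0.46],[[0,0,0],[0,0,-0.037],0.46],[[0,0,0],[0,0,0],0.46]]' 20
python3 -c "from h import *; goto(-.125,.035,.08)"
```

```text
clock: 0.52
eef_pos: [0.1714, 0.4961, 0.2308]
eef_rot: [-0.0, -0.068, 0.998, -0.0]
force: [-0.1, -0.0, -0.3]
finger_gap: 0.728
finger_force: 0.0
bay mm [-367.1  201.8  230.8] F(bay) [-0.1 -0.  -0.3] gap 0.728 t 0.52
shift (after turn) [-1.614 -1.112  1.006] turn [-0.0002 -0.0001  0.0018]
```

```bash
python3 -m inch '[[[-0.16,-0.11,0.08],[0,0,0],0.46],[[-0.16,-0.11,0.08],[0,0,0],0.46],[[-0.16,-0.11,0.08],[0,0,0],0.46],[[-0.16,-0.11,0.08],[0,0,0],0.46],[[-0.16,-0.11,0.08],[0,0,0],0.46]]' >/dev/null
python3 -m inch '[[[-0.16,-0.11,0.1],[0,0,0],0.46],[[-0.16,-0.11,0.1],[0,0,0],0.46],[[-0.16,-0.11,0.1],[0,0,0],0.46],[[-0.16,-0.11,0.1],[0,0,0],0.46],[[0,0,0],[0,0,0],0.46]]'
python3 - <<'E'
from h import *
goto(-.125,.035,.06)
a=env.read_camera("side")[200:350,170:370]; b=env.read_camera("wrist")
c=np.zeros((600,800,3),np.uint8); c[:600,:800]=cv2.resize(a,(800,600),interpolation=cv2.INTER_CUBIC)
cv2.imwrite("pics/s1.png",c); cv2.imwrite("pics/w1.png",b)
E
```

```text
clock: 1.35
eef_pos: [0.4075, 0.3738, 0.1074]
eef_rot: [-0.002, -0.062, 0.998, -0.002]
force: [0.0, 0.4, -0.9]
finger_gap: 0.734
finger_force: 0.0
bay mm [-149.    49.9  107.4] F(bay) [ 0.1  0.4 -0.9] gap 0.734 t 1.35
shift (after turn) [-0.16  -0.099  0.316] turn [-0.0013 -0.0012 -0.0021]
```

View pics/w1.png

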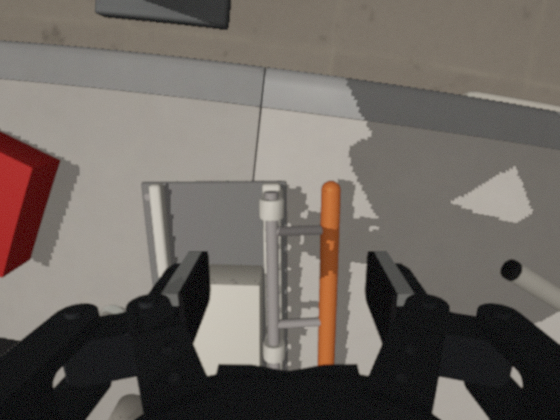

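View pics/s1.png

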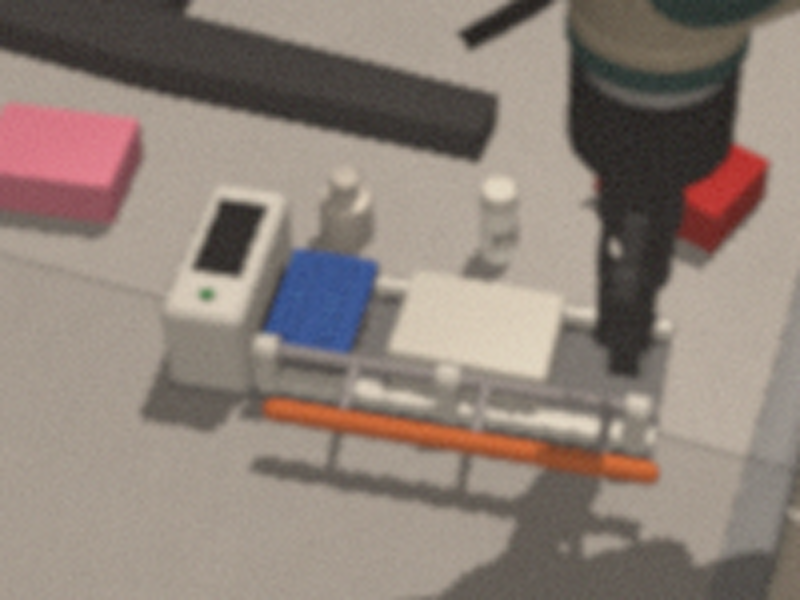

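The wrist picture shows the fingers straddling the hinge rail, with the pads at about columns 208 and 370. The bar end is at (331,187) and the carton's rear top edge at row 265 (columns 210–262). The side picture shows the flap closed and the gripper above the rear of the lane. I'll refine the bar and carton positions from the wrist view.

Run:
```python
from h import *
im=cv2.imread("pics/w1.png")
m=mask(im,"orange",(290,150,370,370)); ys,xs=np.nonzero(m)
w=(ray("wrist",np.c_[xs,ys],.030)-B0)@RB*1000
k=np.polyfit(w[:,0],w[:,1],1); print("bar slope deg",np.degrees(np.arctan(k[0])),"y at -120",np.polyval(k,-120),"rear end",w[:,0].min())
print("carton rear L/R, rail guide inner",np.round(((ray("wrist",[[210,265],[262,265]],.036)-B0)@RB*1000),1).tolist())
print("plate rear corners",np.round(((ray("wrist",[[143,183],[285,183]],.004)-B0)@RB*1000),1).tolist())
for z in (.105,.115): print("pads",np.round(((ray("wrist",[[208,262],[370,262]],z)-B0)@RB*1000),1).tolist())
```

```text
bar slope deg 0.10805327667451822 y at -120 78.26566747337768 rear end -168.95709275047824
carton rear L/R, rail guide inner [[-117.5, 3.4, 36.0], [-117.5, 36.0, 36.0]]
plate rear corners [[-163.2, -46.4, 4.0], [-162.8, 50.3, 4.0]]
pads [[-150.6, 18.3, 105.0], [-150.4, 87.0, 105.0]]
pads [[-155.1, 20.6, 115.0], [-154.9, 84.7, 115.0]]
```

```bash
python3 - <<'E'
from h import *
im=cv2.imread("pics/w1.png")
print("cam",np.round((env.calibration("wrist")["world_from_camera"][:3,3]-B0)@RB*1000))
print([int(v) for v in im[255:300:2,235].mean(1)])
for r,z in ((265,.004),(284,.036)): print(z,np.round(((ray("wrist",[[210,r],[262,r]],z)-B0)@RB*1000),1).tolist())
E
python3 -m inch '[[[-0.08,-0.04,0.07],[0,0,-0.001],0.46],[[-0.08,-0.04,0.07],[0,0,-0.001],0.46],[[0,0,0.07],[0,0,0],0.46],[[0,0,0.07],[0,0,0],0.46],[[0,0,0],[0,0,0],0.46]]'
python3 -c "from h import *; goto(-.128,.037,.0135)"
```

```text
cam [-217.   52.  252.]
[116, 117, 116, 113, 113, 100, 98, 102, 104, 110, 111, 116, 119, 115, 120, 171, 192, 193, 192, 191, 192, 194, 192]
0.004 [[-102.8, -3.8, 4.0], [-102.8, 33.6, 4.0]]
0.036 [[-104.3, 2.6, 36.0], [-104.4, 35.7, 36.0]]
clock: 1.87
eef_pos: [0.4285, 0.3687, 0.0668]
eef_rot: [-0.002, -0.069, 0.998, -0.001]
force: [-0.4, -0.9, -0.5]
finger_gap: 0.733
finger_force: 0.0
bay mm [-128.8   42.    66.8] F(bay) [-0.6 -0.9 -0.5] gap 0.733 t 1.87
shift (after turn) [-0.005 -0.033  0.356] turn [-0.0005 -0.0012  0.0025]
```

```bash
python3 -m inch '[[[0,-0.025,0.07],[0,0,0],0.46],[[0,-0.02,0.06],[0,0,0.001],0.46],[[0,0,0.03],[0,0,0.001],0.46],[[0,0,0.03],[0,0,0],0.46],[[0,0,0],[0,0,0],0.46]]'
python3 -c "from h import *; goto(-.128,.035,.0135)"
```

```text
clock: 2.28
eef_pos: [0.431, 0.3618, 0.0398]
eef_rot: [-0.001, -0.066, 0.998, -0.0]
force: [-0.3, 1.3, 0.0]
finger_gap: 0.732
finger_force: 0.0
bay mm [-127.2   34.9   39.8] F(bay) [-0.1  1.3  0. ] gap 0.732 t 2.28
shift (after turn) [0.005 0.001 0.175] turn [-0.0002 -0.0004  0.0005]
```

```bash
python3 -m inch '[[[0,0,0.035],[0,0,0],0.46],[[0,0,0.035],[0,0,0],0.46],[[0,0,0.035],[0,0,0],0.46],[[0,0,0.035],[0,0,0],0.46],[[0,0,0.035],[0,0,0],0.46]]'
python3 - <<'E'
from h import *
goto(-.128,.035,.0135)
a=env.read_camera("side")[200:350,170:370]
cv2.imwrite("pics/s2.png",cv2.resize(a,(800,600),interpolation=cv2.INTER_CUBIC)); goto(-.128,.035,.0135)
E
```

```text
clock: 2.7
eef_pos: [0.4322, 0.3606, 0.0146]
eef_rot: [0.0, -0.066, 0.998, -0.002]
force: [0.1, -16.7, 12.7]
finger_gap: 0.731
finger_force: 9.0
bay mm [-126.3   33.5   14.6] F(bay) [ -2.1 -16.6  12.7] gap 0.731 t 2.7
shift (after turn) [0.012 0.01  0.007] turn [-0.0011  0.0001  0.0004]
bay mm [-126.4   32.6   13.7] F(bay) [  0.4 -13.3   8.8] gap 0.732 t 2.75
shift (after turn) [0.011 0.016 0.001] turn [-0.0016 -0.0001  0.0003]
```

View pics/s2.png

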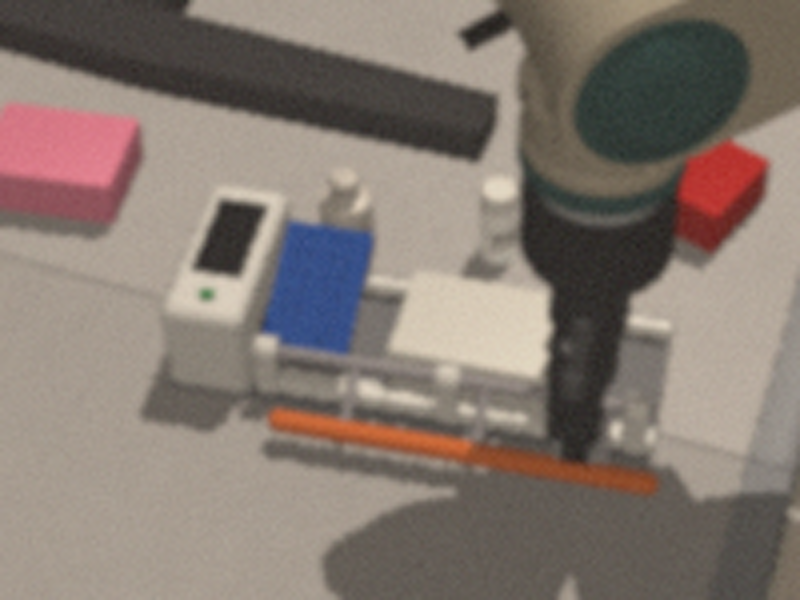

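The side view shows the flap partly open, but the fingertip sits on the inner flank of the bar, with about 16 N sideways. I'll lift, shift left and press again on the crest.

```bash
python3 -m inch '[[[0,0,-0.05],[0,0,0],0.46],[[0,0,-0.06],[0,0,0],0.46],[[0,0,-0.07],[0,0,0],0.46],[[0,0.03,-0.05],[0,0,0],0.46],[[0,0.03,0],[0,0,0],0.46]]'
python3 -m inch '[[[0,0,0],[0,0,0],0.46],[[0,0,0],[0,0,0],0.46],[[0,0,0],[0,0,0],0.46],[[0,0,0],[0,0,0],0.46],[[0,0,0],[0,0,0],0.46]]' >/dev/null
python3 -c "from h import *; goto(-.126,.043,.036)"
```

```text
clock: 3.17
eef_pos: [0.4312, 0.3724, 0.0518]
eef_rot: [0.002, -0.066, 0.998, 0.001]
force: [0.8, -0.3, 0.2]
finger_gap: 0.732
finger_force: 0.0
bay mm [-127.    43.9   48.6] F(bay) [ 0.1 -0.4 -0.2] gap 0.727 t 3.58
shift (after turn) [-0.006 -0.006  0.084] turn [-0.0001 -0.0002  0.0005]
```

```bash
python3 -m inch '[[[0,-0.006,0.05],[0,0,0],0.46],[[0,0,0.05],[0,0,0],0.46],[[0,0,0.03],[0,0,0],0.46],[[0,0,0.02],[0,0,0],0.46],[[0,0,0],[0,0,0],0.46]]'
python3 -c "from h import *; goto(-.126,.038,.0135)"
```

```text
clock: 4.0
eef_pos: [0.4302, 0.3698, 0.0256]
eef_rot: [-0.001, -0.066, 0.998, -0.0]
force: [0.4, -1.3, 1.0]
finger_gap: 0.732
finger_force: 0.9
bay mm [-127.    42.9   25.6] F(bay) [ 0.2 -1.3  1. ] gap 0.732 t 4.0
shift (after turn) [-0.007 -0.032  0.081] turn [-0.0002 -0.0003  0.0005]
```

```bash
python3 -m inch '[[[0,-0.005,0.025],[0,0,0],0.46],[[0,-0.005,0.025],[0,0,0],0.46],[[0,-0.005,0.025],[0,0,0],0.46],[[0,-0.005,0.025],[0,0,0],0.46],[[0,0,0],[0,0,0],0.46]]'
python3 - <<'E'
from h import *
goto(-.128,.038,.009)
a=env.read_camera("side")[200:350,170:370]
cv2.imwrite("pics/s3.png",cv2.resize(a,(800,600),interpolation=cv2.INTER_CUBIC))
E
```

```text
clock: 4.42
eef_pos: [0.4312, 0.3666, 0.0112]
eef_rot: [0.0, -0.066, 0.998, -0.0]
force: [0.6, -2.9, 4.6]
finger_gap: 0.733
finger_force: 2.1
bay mm [-126.4   39.6   11.2] F(bay) [ 0.2 -2.9  4.6] gap 0.733 t 4.42
shift (after turn) [ 0.01  -0.01   0.014] turn [-0.0002  0.0001  0.0003]
```

View pics/s3.png

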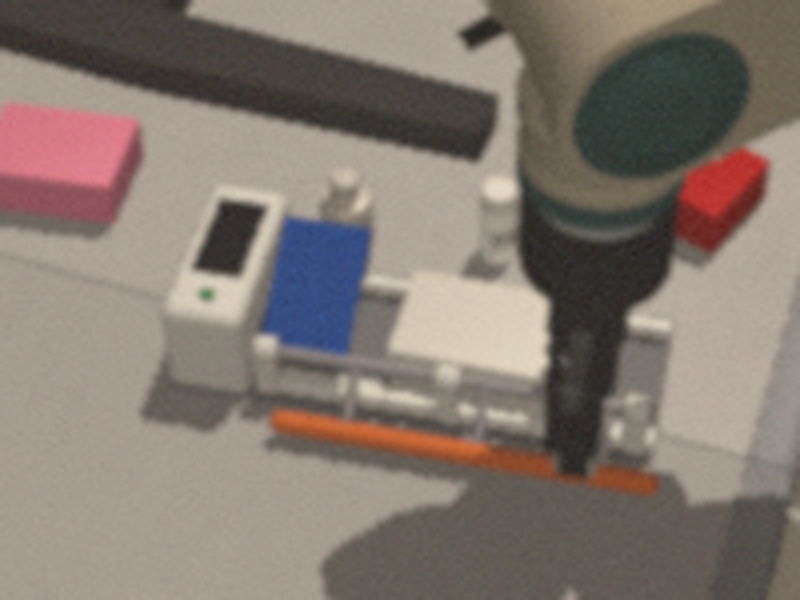

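```bash
python3 -m inch '[[[0,-0.002,0.014],[0,0,0],0.46],[[0,-0.002,0.014],[0,0,0],0.46],[[-0.02,0,0],[0,0,0],0.46],[[-0.03,0,0],[0,0,0],0.46],[[-0.03,0,0],[0,0,0],0.46]]'
python3 - <<'E'
from h import *
goto(-.041,.039,.007)
im=env.read_camera("side"); m=mask(im,"blue",(205,235,350,330)); r=cv2.boxPoints(rect(m)); p=r[np.argmin(r@[-1,1])]  # front-right corner = upper right in view
best=[]
for a in np.arange(0,.75,.01):
    P=B0+RB@np.array([0,.041-.072*np.cos(a)-.003*np.sin(a),.034+.072*np.sin(a)+.003*np.cos(a)])
    q=ray("side",[p],P[2])[0]; best.append((np.linalg.norm(q-P)*1000,a))
print(p,min(best))
E
```

```text
clock: 4.88
eef_pos: [0.4427, 0.3686, 0.0072]
eef_rot: [-0.0, -0.066, 0.998, 0.0]
force: [-3.1, 1.2, 2.1]
finger_gap: 0.726
finger_force: 1.8
bay mm [-114.8   40.1    7.2] F(bay) [-2.9  1.6  2.1] gap 0.726 t 4.88
shift (after turn) [-0.492 -0.007  0.001] turn [ 0.0002 -0.0003  0.0007]
[261.32495 257.24536] (np.float64(5.82800324092849), np.float64(0.43))
```

```bash
cat >> h.py <<'E'
def angle():
    im=env.read_camera("side"); m=mask(im,"orange",(205,280,290,330)); ys,xs=np.nonzero(m); P=np.c_[xs,ys]
    im0=cv2.imread("pics/side0.png"); res=[]
    for a in np.arange(0,.72,.01):
        y=41+36*np.cos(a+.111); z=34-36*np.sin(a+.111)
        res.append((abs(np.median((ray("side",P,z/1000)-B0)@RB*1000,0)[1]-y),round(a,2)))
    b=mask(im,"blue",(205,235,350,330)); c=(ray("side",cv2.boxPoints(rect(b)),.036)-B0)@RB*1000
    print("angle",min(res),"blue px",b.sum(),np.round(cv2.boxPoints(rect(b))).tolist())
E
python3 -c "
from h import *
angle(); goto(-.041,.039,.005)"
```

```text
angle (np.float64(0.004930679785132952), np.float64(0.62)) blue px 630 [[235.0, 284.0], [241.0, 253.0], [261.0, 257.0], [256.0, 288.0]]
bay mm [-114.2   40.     7.3] F(bay) [-1.1  2.9  1.6] gap 0.734 t 4.98
shift (after turn) [-0.488 -0.007  0.015] turn [0.0002 0.0001 0.0005]
```

```bash
python3 -m inch '[[[0,-0.01,0.0],[0,0,0],0.46],[[0,-0.01,0],[0,0,0],0.46],[[-0.02,0,0],[0,0,0],0.46],[[-0.03,0,0],[0,0,0],0.46],[[-0.03,0,0],[0,0,0],0.46]]'
python3 -c "
from h import *
angle(); goto(-.041,.037,.006)"
```

```text
clock: 5.4
eef_pos: [0.4546, 0.3669, 0.0078]
eef_rot: [-0.001, -0.066, 0.998, 0.0]
force: [-5.5, 1.9, 5.9]
finger_gap: 0.731
finger_force: 3.8
angle (np.float64(0.012687567714550596), np.float64(0.68)) blue px 632 [[235.0, 284.0], [241.0, 253.0], [261.0, 257.0], [256.0, 288.0]]
bay mm [-102.3   36.8    8. ] F(bay) [-3.5  2.5  5.1] gap 0.731 t 5.45
shift (after turn) [-0.409  0.002  0.013] turn [ 0.0002 -0.      0.0006]
```

```bash
python3 -m inch '[[[-0.03,0,0.002],[0,0,0],0.46],[[-0.03,0,0.002],[0,0,0],0.46],[[-0.03,0,0],[0,0,0],0.46],[[-0.03,0,0],[0,0,0],0.46],[[-0.03,0,0],[0,0,0],0.46]]'
python3 - <<'E'
from h import *
angle(); goto(-.041,.037,.0075)
a=env.read_camera("side")[200:350,170:370]
cv2.imwrite("pics/s4.png",cv2.resize(a,(800,600),interpolation=cv2.INTER_CUBIC))
E
```

```text
clock: 5.87
eef_pos: [0.4769, 0.3702, 0.0077]
eef_rot: [-0.001, -0.066, 0.998, 0.0]
force: [-6.8, 2.0, 8.2]
finger_gap: 0.734
finger_force: 4.8
angle (np.float64(0.00411014256006581), np.float64(0.45)) blue px 619 [[235.0, 284.0], [241.0, 253.0], [261.0, 257.0], [256.0, 288.0]]
bay mm [-79.9  37.2   7.7] F(bay) [-4.3  3.2  7.2] gap 0.726 t 5.92
shift (after turn) [-0.259 -0.001  0.001] turn [ 0.0004 -0.0001  0.0006]
```

View pics/s4.png

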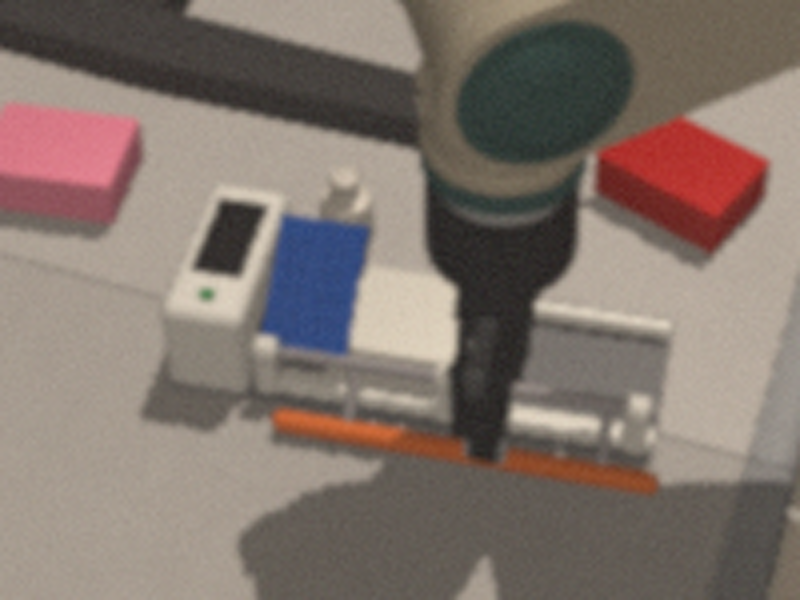

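The carton is moving under the open flap, with its front edge reaching the blue panel at about (352,330). I'll keep pushing.

```bash
python3 -m inch '[[[-0.03,0,0],[0,0,0],0.46],[[-0.03,0,0],[0,0,0],0.46],[[-0.03,0,0],[0,0,0],0.46],[[-0.03,0,0],[0,0,0],0.46],[[-0.03,0,0],[0,0,0],0.46]]'
python3 -c "
from h import *
goto(-.041,.037,.0075)"
```

```text
clock: 6.38
eef_pos: [0.4991, 0.3732, 0.0076]
eef_rot: [-0.001, -0.066, 0.998, 0.0]
force: [-7.2, 2.0, 8.1]
finger_gap: 0.727
finger_force: 4.6
bay mm [-58.2  37.3   7.6] F(bay) [-6.9  2.9  8.1] gap 0.727 t 6.38
shift (after turn) [-0.115 -0.002  0.   ] turn [ 0.0003 -0.0004  0.0008]
```

```bash
python3 -m inch '[[[-0.025,0,0],[0,0,0],0.46],[[-0.025,0,0],[0,0,0],0.46],[[-0.02,0,0],[0,0,0],0.46],[[-0.02,0,0],[0,0,0],0.46],[[-0.01,0,0],[0,0,0],0.46]]'
python3 -c "
from h import *
goto(-.041,.037,.0075)"
```

```text
clock: 6.8
eef_pos: [0.5141, 0.3752, 0.0076]
eef_rot: [-0.0, -0.066, 0.998, 0.0]
force: [-7.8, 2.1, 7.7]
finger_gap: 0.73
finger_force: 4.7
bay mm [-43.1  37.3   7.6] F(bay) [-7.5  3.1  7.7] gap 0.73 t 6.8
shift (after turn) [-0.014 -0.002  0.001] turn [ 0.0003 -0.0003  0.0007]
```

```bash
python3 -m inch '[[[-0.012,0,0],[0,0,0],0.46],[[-0.012,0,0],[0,0,0],0.46],[[-0.012,0,0],[0,0,0],0.46],[[0,0,0],[0,0,0],0.46],[[0,0,0],[0,0,0],0.46]]'
python3 -c "
from h import *
goto(-.041,.037,.0075)"
```

```text
clock: 7.22
eef_pos: [0.516, 0.3756, 0.0075]
eef_rot: [-0.005, -0.066, 0.998, -0.001]
force: [-23.3, -2.2, 17.9]
finger_gap: 0.737
finger_force: 13.9
bay mm [-41.1  37.4   7.5] F(bay) [-23.3   0.9  17.9] gap 0.737 t 7.22
shift (after turn) [-0.001 -0.003  0.   ] turn [-0.0002 -0.0029  0.0007]
```

```bash
python3 -m inch '[[[0.03,0,0],[0,0,0],0.46],[[0.03,0,0],[0,0,0],0.46],[[0.02,0.0,0],[0,0,0],0.46],[[0,0.01,-0.03],[0,0,0],0.46],[[0,0.01,-0.03],[0,0,0],0.46]]'
python3 -m inch '[[[0,0.01,-0.04],[0,0,0],0.46],[[0,0,-0.04],[0,0,0],0.46],[[0,0,-0.06],[0,0,0],0.46],[[0,0,-0.1],[0,0,0],0.46],[[0,0,-0.1],[0,0,0],0.46]]'
python3 -m inch '[[[0.15,0,-0.15],[0,0,0],0.46],[[0.2,0,-0.1],[0,0,0],0.46],[[0.2,0,-0.1],[0,0,0],0.46],[[0.2,0,0],[0,0,0],0.46],[[0.1,0,0],[0,0,0],0.46]]'
python3 - <<'E'
from h import *
s=env.read_camera("side"); t=env.read_camera("top"); goto(0,0,.1)
a=cv2.resize(t[170:290,145:245],None,fx=4.5,fy=4.5,interpolation=cv2.INTER_CUBIC); b=cv2.resize(s[235:330,205:350],None,fx=2.4,fy=2.4,interpolation=cv2.INTER_CUBIC)
c=np.zeros((540,800,3),np.uint8); c[:,:450]=a; c[:b.shape[0],452:]=b[:,:348]; cv2.imwrite("pics/f.png",c)
angle()
E
```

```text
clock: 7.63
eef_pos: [0.5072, 0.3763, 0.0156]
eef_rot: [-0.001, -0.066, 0.998, -0.0]
force: [-0.1, 2.2, 2.3]
finger_gap: 0.729
finger_force: 0.9
clock: 8.05
eef_pos: [0.507, 0.3776, 0.0669]
eef_rot: [-0.001, -0.066, 0.998, -0.001]
force: [0.9, -0.9, 1.1]
finger_gap: 0.73
finger_force: 0.0
clock: 8.47
eef_pos: [0.3789, 0.3612, 0.1207]
eef_rot: [0.0, -0.066, 0.998, 0.0]
force: [0.5, 0.1, -1.2]
finger_gap: 0.729
finger_force: 0.0
bay mm [-178.6   41.   119.9] F(bay) [ 0.1 -0.5  0.4] gap 0.734 t 8.57
shift (after turn) [-1.191 -0.273  0.133] turn [-0.0001 -0.0001  0.001 ]
angle (np.float64(0.045861115123258855), np.float64(0.21)) blue px 533 [[236.0, 283.0], [243.0, 256.0], [263.0, 261.0], [256.0, 288.0]]
```

View pics/f.png

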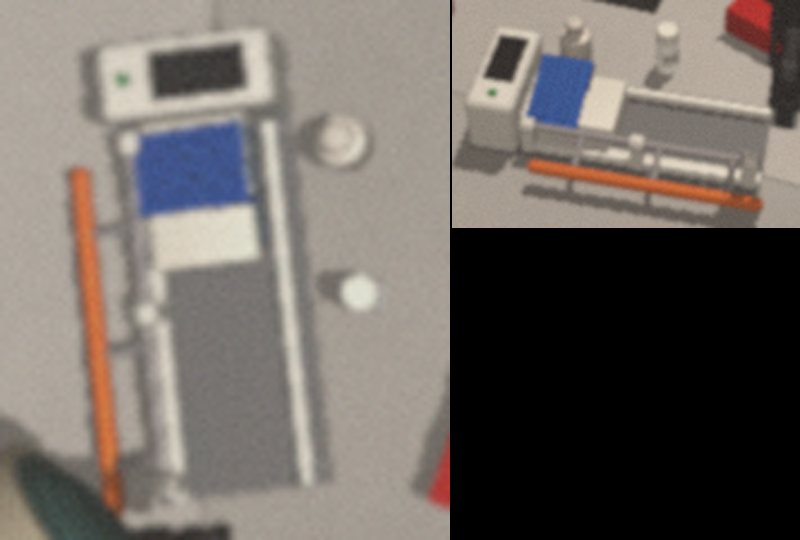

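The flap now rests on the carton and the vial and weight are unmoved. The carton's rear top edge is at about crop (207,265), which I'll check in millimetres.

Run:
```python
from h import *
t=cv2.imread("pics/f.png"); col=t[230:300,195:215].mean((1,2)); r=230+np.argmin(np.diff(cv2.GaussianBlur(col.reshape(-1,1),(1,9),0).ravel()))
p=[145+205/4.5,170+r/4.5]; print(r,p,(ray("top",[p],.036)-B0)@RB*1000)
s=cv2.imread("pics/f.png"); print("side rear mid",(ray("side",[[205+(618-452)/2.4,235+105/2.4]],.036)-B0)@RB*1000)
```

```text
265 [190.55555555555554, np.float64(228.88888888888889)] [[-32.73240001   3.42429362  36.        ]]
side rear mid [[-29.33641655   5.08018897  36.        ]]
```

```bash
python3 -c "
from rig import env
print(env.job_done())"
```

```text
the job is handed in; nothing more can be done
None
```

I pushed the carton home against the reader head, released the bar so the flap came down on the carton, moved the arm clear, and handed the job in at about 9 s; the first press slipped onto the bar's inner side with about 16 N sideways, so I lifted and pressed again.

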